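# Empty and nest the parts cups on the magnifier bench

### The arm

A 6-joint arm with a two-finger parallel gripper is mounted at the origin on the work surface. World frame = base frame: x ahead of the robot, y to its left, z up, the work surface at z = 0. Lengths are in m, angles in rad, forces in N, time in s.
With the tool pointing down it reaches from about 0.425 to 0.925 m from the base axis. Payload 12.5 kg.
Tool frame: the origin (TCP) lies on the centre line of the jaws, within the pads' length; the fingertips stand robot.tip_reach ahead of it and the grasp point (between the pads) lies 6 mm ahead of it (robot.tip_reach is the distance from the TCP to the fingertips, in m); z points along the fingers, y is the line along which they close (so a half turn about z gives the same grasp; the last joint's range is limited). The gripper opens to 85 mm and grips with 20 to 120 N. Pads are 22 mm wide; open, the fingers measure 114 mm over their backs; the gripper's body (76 mm by 85 mm) begins 54 mm behind the grasp point. The pads swing forward as they close: fully open they stand 13 mm farther back than shut.
Start: joints at [1.1, 0.491, 1.559, -0, 1.092, -0.106], TCP at [0.223, 0.584, 0.256] pointing down, gripper open.
Joint ranges: [-3.1, 3.1], [-0.84, 2.19], [0.05, 2.79], [-1.13, 4.28], [0.06, 2.93], [-2.69, 2.69]. Speed limits (rad/s): [2.22, 2.22, 2.79, 3.14, 3.14, 3.14].

### API

Orientations are given as a unit quaternion [w, x, y, z].
In Python, from rig import robot gives the robot as it stands.
- The arm moves only by the shell command python3 jog.py 'ROWS' [FORCE]. ROWS is one flat JSON list of numbers that holds 1 to 20 rows one after another, with no inner brackets; each row has 7 numbers: dx, dy, dz in shares of the most that a row can go, 1 being 50 mm, then a rotation vector rx, ry, rz in units of 0.1 rad, then the finger opening in m; each row shifts and turns the commanded pose from where the row before left it, along the tool's axes as they then stand; what a row does not reach is not made up. A row lasts 1/10 s, in which the tool goes at most 0.05 m and 0.15 rad, less where a joint would pass 70% of its speed; a pose out of reach is approached as far as the arm can. The fingers move at their own pace and stop on an object; FORCE is the grip in N (left out, the last holds). Time passes only in rows, so rows that do not move let the fingers close. It prints the time, the measured TCP pose, the force, the opening and the grip force at its end. Input that does not fit is refused with a message, and nothing moves.
- robot.get_obs(): the state, without advancing time (a new reading comes with each control period).
- robot.get_image(name): name is "scene" or "side" or "wrist"; returns the picture (480x640x3 uint8, blue, green, red); there is no depth.
- robot.calibration(name): a dict with "intrinsics" (3x3 intrinsics, pixels), "D" ([k1, k2, p1, p2, k3] as OpenCV has them; the pictures are not rectified), "extrinsics" (4x4, takes a point from world to camera coordinates). Camera axes: x right, y up, looking along -z (the intrinsics and any distortion apply to the point x, -y, -z); pixel columns grow to the right and rows downward; lengths in m; the calibration is good to about 2 mm. A picture is of the moment at which its call begins: read the wrist's pose just before it. calibration takes no time and is no camera call; for the wrist camera it gives the pose at the moment of the call.
- robot.sign_off(): hands the job in; it is judged then, once.
The state is a dict: "time_s": time; "q": joint angles; "joint_velocities": joint speeds; "joint_torque": joint torques, N m; "tool_pos": TCP position; "ee_rot": TCP orientation; "wrist_force": force on the tool from outside, world axes, zero at the start; "wrist_torque": the same for the moment, N m; "finger_gap": finger opening in m; "grip_force": force on a finger pad.
Only numpy, scipy, OpenCV 4.12 (cv2) and the standard library are available. Lean on these libraries where they do the work, as an engineer would, in place of code of your own. Each camera call takes 0.05 s, during which the arm holds its last target. There are 200 camera calls.

### The job

Tidy the three aluminium parts cups into one nest: stand the pocket microscope that is in the large cup upright on the rubber mat, and nest the middle cup in the large one and the small cup in the middle one, each fully home on its collar. The large cup stays where it stands on the bench; set everything down gently rather than dropping it, never lay the microscope over, and leave the other things on the bench where they are.

Things in the scene. Friction and masses are not known exactly. Their poses are not given: they have to be found in the camera images.
- small_cup: Smallest of three plain aluminium cups, open-topped, upright, loose, 100 g. Body 30 mm across up to 50 mm, then a wider 26 mm high collar (the grip) 47 mm across; height 74 mm. Bore 25 mm, floor 4 mm thick. Origin: centre of underside, z up its axis. Nested: body in the middle cup's bore, collar's underside on the middle cup's rim, origin 30 mm above that cup's.
- middle_cup: Middle of three plain aluminium cups, open-topped, upright, loose, 150 g. Body 42 mm across up to 54 mm, then a wider 26 mm high collar (the grip) 59 mm across; height 80 mm. Bore 37 mm, floor 4 mm thick. Origin: centre of underside, z up its axis. Nested: body in the large cup's bore, collar's underside on the large cup's rim, origin 36 mm above that cup's.
- large_cup: Largest of three plain aluminium cups, open-topped, upright, loose, 400 g. Body 55 mm across up to 64 mm, then a wider 26 mm high collar (the grip) 77 mm across; height 90 mm. Bore 49 mm, floor 4 mm thick. Origin: centre of underside, z up its axis. The pocket microscope stands in it at the start. Which cup stands where changes.
- microscope: Pocket microscope: upright black tube 27 mm across on a steel foot 34 mm across and 22 mm high, eyepiece 23 mm across in its top 15 mm; 125 mm high in all, 100 g, loose. At the start it stands on the large cup's floor; its top 39 mm show above the rim (24 mm of them tube). Origin: centre of the foot's underside, z up along the tube.
- mat: Flat dark rubber mat fixed on the bench, 120 mm (its x) by 160 mm (its y), 3 mm thick. Origin: centre of its underside.
- loupe: Bystander: small standing loupe, 42 mm across, 42 mm high, black with a clear foot. Origin: centre of the underside.
- control_box: Bystander: grey box 100 (x) by 70 (y) by 42 mm high. Origin: centre of the underside.
- circuit_board: Bystander: green circuit board 100 (x) by 75 (y) mm with parts up to 18 mm high. Origin: centre of the underside.
- spectacle_case: Bystander: black rounded spectacle case 160 (x) by 65 (y) by 50 mm high. Origin: centre of the underside.
- parts_tray: Bystander: white open parts tray 130 (x) by 90 (y) by 28 mm high. Origin: centre of the underside.
- screwdriver: Bystander: black-handled screwdriver 170 mm long, lying along its x, handle to -x. Origin: below its middle.

How it is judged:
By the outcome, as a careful person would: the job done as asked, in the order asked, and still so for the second after the job is handed in, with the robot touching nothing.
It also fails if it takes over 70 s, if anything falls off the work surface, if the arm or the gripper's body presses on something with over 40 N, if the wrist force passes 120 N, or if a joint passes its speed limit or range.

## Working session

There is one attempt and no reset: what is moved stays moved. The work goes in short steps, Python scripts to look and compute and a shell command to move; the robot and the scene stay as the last step left them, time stands still between calls to the robot, and variables do not carry over. Pictures are saved under pics/ and viewed, at most 10 in all, crops included, and the job is handed in when it is done.

```bash
ls; mkdir -p pics; python3 - <<'E'
from rig import robot
import cv2
o=robot.get_obs();print(o,robot.tip_reach)
for n in("scene","side"):
    cv2.imwrite(f"pics/{n}0.png",robot.get_image(n));c=robot.calibration(n);print(n,c)
E
```

```text
jog.py
pics
rig.py
{'time_s': 0.0, 'q': array([ 1.10037161e+00,  4.91544886e-01,  1.55950737e+00, -1.19716838e-05,
        1.09167540e+00, -1.05611984e-01]), 'joint_velocities': array([-0.00087561, -0.00109375,  0.00372631,  0.00087364, -0.00145286,
        0.00013392]), 'joint_torque': array([-6.39472310e-04, -6.18459749e+01, -2.61590731e+01, -5.20180413e-05,
        4.11834859e-03,  4.68664723e-05]), 'tool_pos': array([0.22287191, 0.58367676, 0.25571689]), 'ee_rot': array([-1.56109704e-04,  1.81393795e-01,  9.83410377e-01, -5.45636686e-04]), 'wrist_force': array([-0.06028458,  0.11817016,  0.31326411]), 'wrist_torque': array([-0.00769004,  0.02501841, -0.03231504]), 'grip_force': 0.0, 'finger_gap': 0.08534683005214866} 0.025
scene {'intrinsics': array([[602.61410638,   0.        , 316.36513226],
       [  0.        , 602.61410638, 236.47135595],
       [  0.        ,   0.        ,   1.        ]]), 'D': array([-0.01078746,  0.        ,  0.        ,  0.        ,  0.        ]), 'extrinsics': array([[ 0.49815826,  0.8669966 , -0.01245976, -0.28603539],
       [-0.6946451 ,  0.40764645,  0.59269938,  0.34421304],
       [ 0.51894752, -0.28660298,  0.80532739, -1.60548375],
       [ 0.        ,  0.        ,  0.        ,  1.        ]])}
side {'intrinsics': array([[579.29337271,   0.        , 322.86200779],
       [  0.        , 579.29337271, 238.48737019],
       [  0.        ,   0.        ,   1.        ]]), 'D': array([0.04979373, 0.        , 0.        , 0.        , 0.        ]), 'extrinsics': array([[ 0.82721531, -0.56161796,  0.01732347, -0.42779603],
       [ 0.29897379,  0.46604849,  0.83271452, -0.20129401],
       [-0.475741  , -0.68365494,  0.5534315 , -0.84851229],
       [ 0.        ,  0.        ,  0.        ,  1.        ]])}
```

View pics/scene0.png

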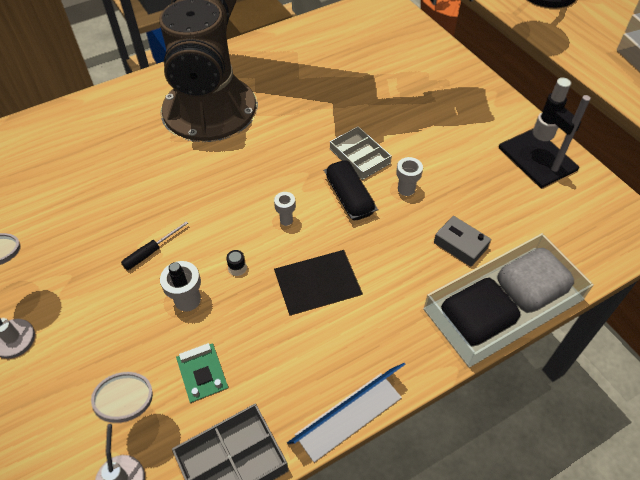

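View pics/side0.png

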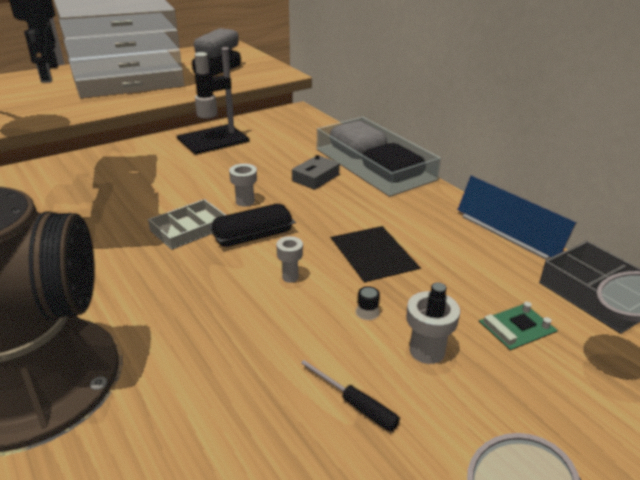

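Scene view: the large cup with the microscope is at (181,280), the small cup at (285,203), the middle cup at (409,170) and the mat at (318,282). In the side view they are at (433,315), (290,250), (243,175) and (375,253). Next I'll enlarge the rims.

```bash
python3 - <<'E'
import cv2,numpy as np
S=cv2.imread("pics/scene0.png");D=cv2.imread("pics/side0.png")
c=[(S,181,285),(S,285,208),(S,409,176),(D,433,315),(D,290,258),(D,243,185)]
t=[cv2.resize(im[y-42:y+42,x-42:x+42],(260,260),interpolation=cv2.INTER_NEAREST) for im,x,y in c]
cv2.imwrite("pics/m.png",np.vstack([np.hstack(t[:3]),np.hstack(t[3:])]))
E
```

```text
(no output)
```

View pics/m.png

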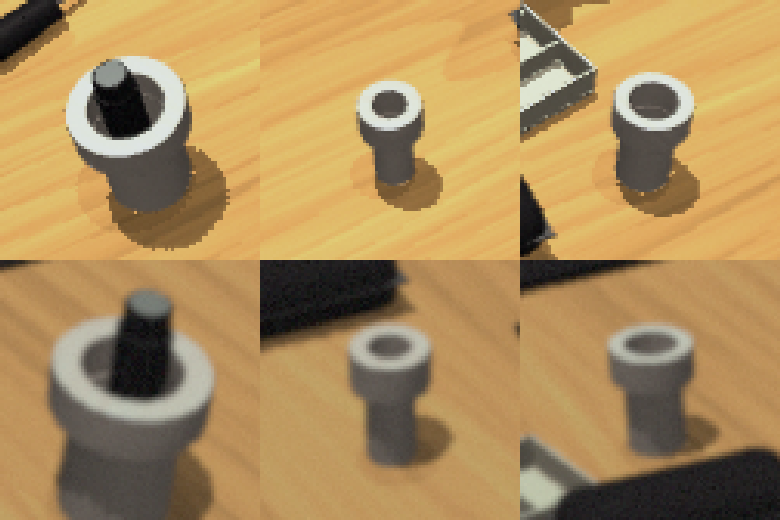

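The rims show as bright rings and the eyepiece top as a grey disc, so I'll cast their contours onto the known heights.

```bash
cat > h.py <<'E'
import cv2,numpy as np
from rig import robot
def cast(c,uv,z):
    p=cv2.undistortPoints(np.float64(uv).reshape(-1,1,2),c["intrinsics"],c["D"]).reshape(-1,2)
    E=c["extrinsics"];R,t=E[:3,:3],E[:3,3];o=-R.T@t
    d=np.c_[p[:,0],-p[:,1],-np.ones(len(p))]@R
    return (o+d*((z-o[2])/d[:,2])[:,None])[:,:2]
def circ(P):
    A=np.c_[2*P,np.ones(len(P))];s=np.linalg.lstsq(A,(P**2).sum(1),rcond=None)[0]
    r=np.sqrt(s[2]+s[0]**2+s[1]**2);return s[:2],r,np.std(np.hypot(*(P-s[:2]).T))
def blob(m,xy,w):
    k=np.zeros_like(m);x,y=xy;k[y-w:y+w,x-w:x+w]=m[y-w:y+w,x-w:x+w]
    return max(cv2.findContours(k,cv2.RETR_EXTERNAL,cv2.CHAIN_APPROX_NONE)[0],key=cv2.contourArea)
def rim(im,c,xy,w,z,vmin):
    h=cv2.cvtColor(im,cv2.COLOR_BGR2HSV)
    m=((h[...,1]<60)&(h[...,2]>vmin)).astype(np.uint8)
    k=cv2.convexHull(blob(m,xy,w)).reshape(-1,2);return circ(cast(c,k,z))
E
python3 - <<'E'
from h import *
for n,vm,P in(("scene",185,[(181,280),(285,203),(409,170)]),("side",135,[(433,315),(290,248),(243,175)])):
    im=cv2.imread(f"pics/{n}0.png");c=robot.calibration(n)
    for nm,xy,z in zip("LSM",P,(.09,.074,.08)): print(n,nm,rim(im,c,xy,40,z,vm))
    xy=(176,267) if n=="scene" else (439,287)
    h=cv2.cvtColor(im,cv2.COLOR_BGR2HSV);x,y=xy
    m=((h[...,2]>75)&(h[...,2]<(180)) &(h[...,1]<90)).astype(np.uint8)
    print("scope",circ(cast(c,cv2.convexHull(blob(m,xy,8)).reshape(-1,2),.129)),cast(c,[xy],.129))
    mm=(h[...,2]<60).astype(np.uint8)
    k=blob(mm,(318,282) if n=="scene" else (375,253),48)
    P=cast(c,k.reshape(-1,2),.003).astype(np.float32);print("mat",cv2.minAreaRect(P))
    B=dict(scene=[(235,260),(463,240),(203,372),(350,190),(360,152),(155,246)],side=[(368,302),(316,172),(518,326),(252,225),(188,224),(350,395)])[n]
    print("by",cast(c,B,.03).round(3).tolist())
E
```

```text
scene L (array([ 0.52122883, -0.27950673]), np.float64(0.037276123768493), np.float64(0.00028581229766544484))
scene S (array([ 0.43944149, -0.00269861]), np.float64(0.022301466718027775), np.float64(0.00029599404840160027))
scene M (array([0.50193656, 0.28633148]), np.float64(0.028054649650646923), np.float64(0.00026512559725493285))
scope (array([ 0.52522933, -0.2799872 ]), np.float64(0.012713895050907732), np.float64(0.0024580376940591627)) [[ 0.52564586 -0.27908894]]
mat ((0.6197452545166016, -0.024149060249328613), (0.15765085816383362, 0.11859221011400223), 77.95655822753906)
by [[0.501, -0.156], [0.703, 0.291], [0.7, -0.317], [0.459, 0.156], [0.368, 0.241], [0.38, -0.29]]
side L (array([ 0.52103672, -0.28072771]), np.float64(0.037659985833467954), np.float64(0.0004626441474820157))
side S (array([ 0.44195107, -0.00274318]), np.float64(0.022813031935583924), np.float64(0.0004238338834643147))
side M (array([0.50054532, 0.28308994]), np.float64(0.02857572336132398), np.float64(0.00042648526297928905))
scope (array([ 0.52396801, -0.28196583]), np.float64(0.009788898903338079), np.float64(0.00030384001429658035)) [[ 0.5232488  -0.28344544]]
mat ((0.6182142496109009, -0.026279084384441376), (0.15331469476222992, 0.11367159336805344), 78.18319702148438)
by [[0.495, -0.164], [0.682, 0.271], [0.657, -0.337], [0.448, 0.148], [0.344, 0.219], [0.354, -0.306]]
```

The two views agree within 3 mm and the radii match the given sizes. Positions: L (.521,-.280), S (.4407,-.003), M (.501,.285), scope (.5245,-.281), mat (.619,-.025). I'll turn the tool so that x_t=-x, y_t=+y and z_t=-z, then go towards the scope.

Careful with the scale: shifts go in shares of 50 mm and turns go in units of 0.1 rad. That gives: -0.043 m is -0.86, -0.02 m is -0.4, -0.1217 rad is -1.217.

```bash
python3 jog.py '[0, 0, 0, 0, 0, -1.217, 0.085, 0, 0, 0, 0, 0, -1.217, 0.085, 0, 0, 0, 0, 0, -1.217, 0.085, -0.86, -0.4, 0, 0, 0, 0, 0.085, -0.86, -0.4, 0, 0, 0, 0, 0.085, -0.86, -0.4, 0, 0, 0, 0, 0.085, -0.86, -0.4, 0, 0, 0, 0, 0.085, -0.86, -0.4, 0, 0, 0, 0, 0.085, -0.86, -0.4, 0, 0, 0, 0, 0.085, -0.86, -0.4, 0, 0, 0, 0, 0.085]' 30
python3 jog.py '[0, -0.9, 0, 0, 0, 0, 0.085, 0, -0.9, 0, 0, 0, 0, 0.085, 0, -0.9, 0, 0, 0, 0, 0.085, 0, -0.9, 0, 0, 0, 0, 0.085, 0, -0.9, 0, 0, 0, 0, 0.085, 0, -0.9, 0, 0, 0, 0, 0.085, 0, -0.9, 0, 0, 0, 0, 0.085, 0, -0.9, 0, 0, 0, 0, 0.085, 0, -0.9, 0, 0, 0, 0, 0.085, 0, -0.9, 0, 0, 0, 0, 0.085, 0, -0.9, 0, 0, 0, 0, 0.085, 0, -0.9, 0, 0, 0, 0, 0.085, 0, -0.9, 0, 0, 0, 0, 0.085, 0, -0.9, 0, 0, 0, 0, 0.085, 0, -0.9, 0, 0, 0, 0, 0.085, 0, -0.9, 0, 0, 0, 0, 0.085, 0, 0, 0, 0, 0, 0, 0.085, 0, 0, 0, 0, 0, 0, 0.085]'
python3 -c "
from rig import robot;import numpy as np
from scipy.spatial.transform import Rotation as R
o=robot.get_obs();q=o['ee_rot'];print(o['q'].round(3),R.from_quat(np.r_[q[1:],q[0]]).as_matrix().round(3))"
```

```text
time_s: 1.1
tool_pos: [0.5256, 0.4428, 0.256]
ee_rot: [-0.0, -0.0, 1.0, -0.0]
wrist_force: [-0.4, 0.2, -0.4]
finger_gap: 0.0849
grip_force: 0.0
time_s: 2.9
tool_pos: [0.5238, -0.2766, 0.2556]
ee_rot: [-0.0, 0.001, 1.0, 0.0]
wrist_force: [-0.0, 1.1, -0.6]
finger_gap: 0.085
grip_force: 0.0
[-0.597  0.445  1.642  0.     1.056 -2.167] [[-1.     0.002 -0.001]
 [ 0.002  1.     0.001]
 [ 0.001  0.001 -1.   ]]
```

In the tool's units: 0.045 m is 0.9, 0.03 m is 0.6.

```bash
python3 jog.py '[0, -0.088, 0.9, 0, 0, 0, 0.05, 0, 0, 0.6, 0, 0, 0, 0.05, 0, 0, 0.4, 0, 0, 0, 0.05, 0, 0, 0.3, 0, 0, 0, 0.05, 0, 0, 0.2, 0, 0, 0, 0.05, 0, 0, 0.16, 0, 0, 0, 0.05, 0, 0, 0.112, 0, 0, 0, 0.05, 0, 0, 0, 0, 0, 0, 0.05, 0, 0, 0, 0, 0, 0, 0.05, 0, 0, 0, 0, 0, 0, 0.05]' 30
python3 - <<'E'
from h import *
a=robot.get_image("side")[170:370,330:530];b=robot.get_image("wrist")
cv2.imwrite("pics/g.png",np.hstack([cv2.resize(a,(400,400)),cv2.resize(b,(400,300)).copy() if 0 else cv2.copyMakeBorder(cv2.resize(b,(400,300)),0,100,0,0,0)]))
E
```

```text
time_s: 3.9
tool_pos: [0.5244, -0.2805, 0.1232]
ee_rot: [0.0, -0.0, 1.0, -0.0]
wrist_force: [0.2, -0.2, 1.1]
finger_gap: 0.0505
grip_force: 0.0
```

View pics/g.png

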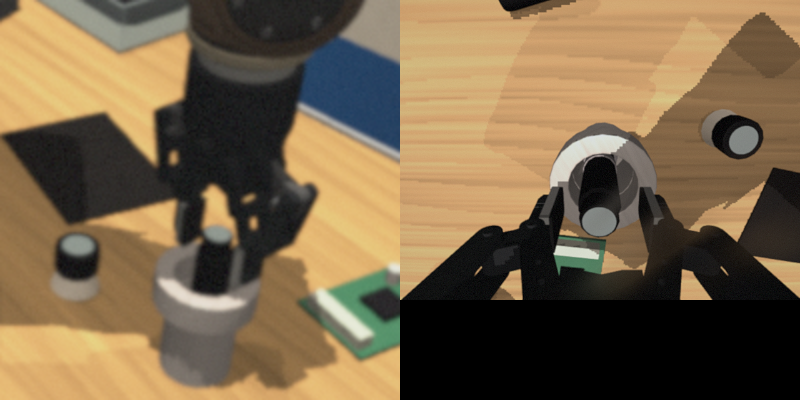

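The scope sits between the fingers, with the eyepiece at (598,220) in the wrist half, and the tips are just above the rim. I'll close and lift.

In the tool's units: -0.01 m is -0.2, -0.005 m is -0.1.

```bash
python3 jog.py '[0, 0, 0, 0, 0, 0, 0.02, 0, 0, 0, 0, 0, 0, 0.02, 0, 0, 0, 0, 0, 0, 0.02, 0, 0, 0, 0, 0, 0, 0.02, 0, 0, 0, 0, 0, 0, 0.02, 0, 0, 0, 0, 0, 0, 0.02, 0, 0, -0.1, 0, 0, 0, 0.02, 0, 0, -0.2, 0, 0, 0, 0.02, 0, 0, 0, 0, 0, 0, 0.02]' 40
python3 jog.py '[0, 0, -0.3, 0, 0, 0, 0.02, 0, 0, -0.5, 0, 0, 0, 0.02, 0, 0, -0.5, 0, 0, 0, 0.02, 0, 0, -0.5, 0, 0, 0, 0.02, 0, 0, -0.3, 0, 0, 0, 0.02, 0, 0, 0, 0, 0, 0, 0.02, 0, 0, 0, 0, 0, 0, 0.02]'
python3 - <<'E'
from h import *
a=robot.get_image("side")[60:360,330:630];b=robot.get_image("scene")[150:350,80:280]
cv2.imwrite("pics/l.png",np.hstack([cv2.resize(a,(400,400)),cv2.resize(b,(400,400))]))
E
```

```text
time_s: 4.9
tool_pos: [0.5246, -0.2806, 0.139]
ee_rot: [0.001, -0.0, 1.0, -0.0]
wrist_force: [0.2, -1.0, -0.9]
finger_gap: 0.0251
grip_force: 39.4
time_s: 5.6
tool_pos: [0.524, -0.2803, 0.2422]
ee_rot: [-0.0, -0.0, 1.0, 0.0]
wrist_force: [-0.4, 0.5, -0.3]
finger_gap: 0.0255
grip_force: 39.5
```

View pics/l.png

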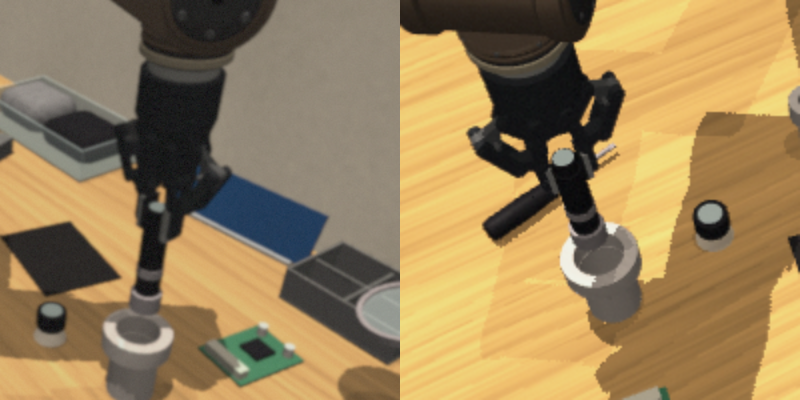

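The scope is out of the cup and in the grip. I'll check its tilt by comparing it with the projection of an exactly vertical axis.

```bash
python3 - <<'E'
from h import *
ims=[]
for n,(x0,y0),w in(("side",(370,180),130),("scene",(120,200),130)):
    im=robot.get_image(n)[y0:y0+w,x0:x0+w];c=robot.calibration(n);E=c["extrinsics"];F=np.diag([1,-1,-1.])
    P=np.array([[.5243,-.2805,z] for z in(.123,.145,.233,.248)])
    uv=cv2.projectPoints(P,cv2.Rodrigues(F@E[:3,:3])[0],F@E[:3,3],c["intrinsics"],c["D"])[0].reshape(-1,2)
    s=400/w;im=cv2.resize(im,(400,400),interpolation=cv2.INTER_CUBIC)
    for u in uv: cv2.circle(im,tuple(((u-(x0,y0)+.5)*s).astype(int)),3,(0,0,255),-1)
    ims.append(im)
cv2.imwrite("pics/t.png",np.hstack(ims))
E
```

```text
(no output)
```

View pics/t.png

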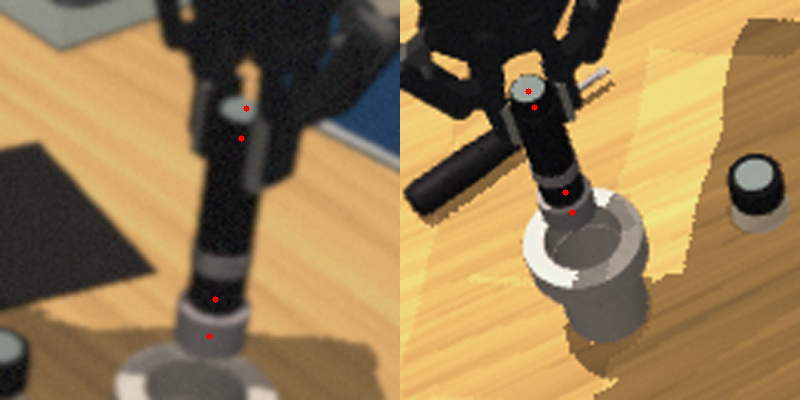

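The tilt is about 1.5°, which is fine. I'll move to the mat and lower to about 10 mm above it.

```bash
python3 jog.py '[-0.12, 0.3, 0, 0, 0, 0, 0.02, -0.24, 0.6, 0, 0, 0, 0, 0.02, -0.32, 0.8, 0, 0, 0, 0, 0.02, -0.32, 0.8, 0, 0, 0, 0, 0.02, -0.32, 0.8, 0, 0, 0, 0, 0.02, -0.32, 0.8, 0, 0, 0, 0, 0.02, -0.2, 0.6, 0, 0, 0, 0, 0.02, -0.08, 0.3, 0, 0, 0, 0, 0.02, 0, 0, 0.3, 0, 0, 0, 0.02, 0, 0, 0.5, 0, 0, 0, 0.02, 0, 0, 0.5, 0, 0, 0, 0.02, 0, 0, 0.4, 0, 0, 0, 0.02, 0, 0, 0.3, 0, 0, 0, 0.02, 0, 0, 0.16, 0, 0, 0, 0.02, 0, 0, 0, 0, 0, 0, 0.02, 0, 0, 0, 0, 0, 0, 0.02]'
python3 jog.py '[0, 0, 0.04, 0, 0, 0, 0.02, 0, 0, 0.02, 0, 0, 0, 0.02, 0, 0, 0.02, 0, 0, 0, 0.02, 0, 0, 0, 0, 0, 0, 0.02]'
```

```text
time_s: 7.4
tool_pos: [0.6203, -0.0305, 0.1352]
ee_rot: [0.0, -0.0, 1.0, -0.0]
wrist_force: [-0.8, 0.3, -0.8]
finger_gap: 0.0255
grip_force: 39.5
time_s: 7.8
tool_pos: [0.6202, -0.0304, 0.1308]
ee_rot: [0.0, -0.0, 1.0, 0.0]
wrist_force: [-0.4, -0.8, -1.5]
finger_gap: 0.025
grip_force: 39.5
```

```bash
python3 jog.py '[0, 0, 0.02, 0, 0, 0, 0.02, 0, 0, 0.02, 0, 0, 0, 0.02, 0, 0, 0.02, 0, 0, 0, 0.02, 0, 0, 0, 0, 0, 0, 0.02]'|egrep 'pos|force'
python3 jog.py '[0, 0, 0.02, 0, 0, 0, 0.02, 0, 0, 0.02, 0, 0, 0, 0.02, 0, 0, 0, 0, 0, 0, 0.02]'|egrep 'pos|force'
python3 jog.py '[0, 0, 0.02, 0, 0, 0, 0.02, 0, 0, 0, 0, 0, 0, 0.02]'|egrep 'pos|force'
```

```text
tool_pos: [0.6201, -0.0304, 0.1275]
wrist_force: [1.1, 0.1, -0.6]
grip_force: 39.5
tool_pos: [0.6201, -0.0304, 0.1255]
wrist_force: [-0.4, 0.1, -1.7]
grip_force: 39.5
tool_pos: [0.6201, -0.0304, 0.1245]
wrist_force: [0.3, 0.2, -1.7]
grip_force: 39.5
```

In the tool's units: 0.001 m is 0.02.

```bash
python3 jog.py '[0, 0, 0.02, 0, 0, 0, 0.02, 0, 0, 0, 0, 0, 0, 0.02]'|egrep 'pos|wrist'
python3 jog.py '[0, 0, 0.014, 0, 0, 0, 0.02, 0, 0, 0, 0, 0, 0, 0.02]'|egrep 'pos|wrist'
python3 jog.py '[0, 0, 0.014, 0, 0, 0, 0.02, 0, 0, 0, 0, 0, 0, 0.02]'|egrep 'pos|wrist'
```

```text
tool_pos: [0.6201, -0.0304, 0.1236]
wrist_force: [0.6, 0.4, -1.8]
tool_pos: [0.6201, -0.0304, 0.1229]
wrist_force: [1.1, -0.1, -1.0]
tool_pos: [0.6201, -0.0304, 0.1222]
wrist_force: [-0.5, -0.2, -0.2]
```

```bash
python3 jog.py '[0, 0, 0.01, 0, 0, 0, 0.02, 0, 0, 0, 0, 0, 0, 0.02]'|egrep 'pos|wrist'
python3 jog.py '[0, 0, 0.01, 0, 0, 0, 0.02, 0, 0, 0, 0, 0, 0, 0.02]'|egrep 'pos|wrist'
```

```text
tool_pos: [0.6203, -0.0304, 0.1221]
wrist_force: [-0.4, 0.2, 1.6]
tool_pos: [0.6205, -0.0305, 0.122]
wrist_force: [-0.0, -1.5, 6.3]
```

It has touched down. I'll open slowly and rise clear.

```bash
python3 jog.py '[0, 0, -0.01, 0, 0, 0, 0.027, 0, 0, 0, 0, 0, 0, 0.029, 0, 0, 0, 0, 0, 0, 0.032, 0, 0, 0, 0, 0, 0, 0.038, 0, 0, 0, 0, 0, 0, 0.05, 0, 0, 0, 0, 0, 0, 0.06, 0, 0, -0.2, 0, 0, 0, 0.06, 0, 0, -0.6, 0, 0, 0, 0.06, 0, 0, -0.9, 0, 0, 0, 0.06, 0, 0, -0.9, 0, 0, 0, 0.085, 0, 0, -0.4, 0, 0, 0, 0.085, 0, 0, 0, 0, 0, 0, 0.085]'
python3 - <<'E'
from h import *
a=robot.get_image("side");b=robot.get_image("scene")
cv2.imwrite("pics/side1.png",a);cv2.imwrite("pics/scene1.png",b)
cv2.imwrite("pics/p.png",np.hstack([cv2.resize(a[150:350,280:480],(400,400)),cv2.resize(b[180:380,180:380],(400,400))]))
E
```

```text
time_s: 10.9
tool_pos: [0.6209, -0.0305, 0.276]
ee_rot: [0.003, -0.0, 1.0, -0.0]
wrist_force: [0.1, -0.6, 0.5]
finger_gap: 0.085
grip_force: 0.0
```

View pics/p.png

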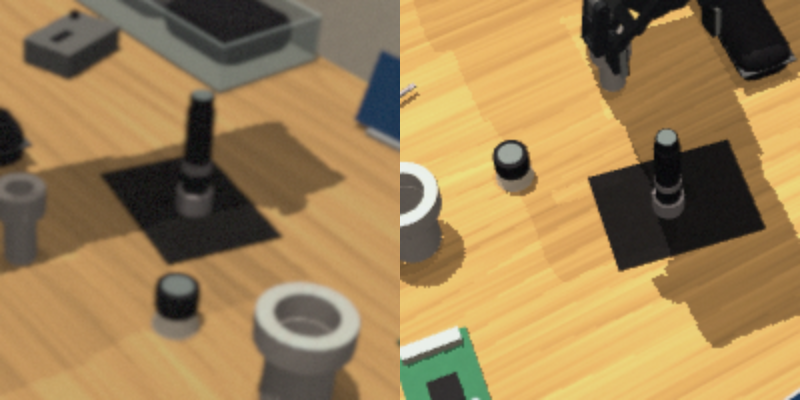

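The scope stands upright on the mat at (195,200) in the side half and (668,205) in the scene half. Next I'll re-measure the large cup and go to the middle cup.

```bash
python3 - <<'E'
from h import *
for n,vm,xy in(("scene",185,(181,280)),("side",130,(433,315))):
    print(rim(cv2.imread(f"pics/{n}1.png"),robot.calibration(n),xy,40,.09,vm))
E
python3 jog.py '[0.16, 0.4, 0, 0, 0, 0, 0.085, 0.3, 0.8, 0, 0, 0, 0, 0.085, 0.32, 0.84, 0, 0, 0, 0, 0.085, 0.32, 0.84, 0, 0, 0, 0, 0.085, 0.32, 0.84, 0, 0, 0, 0, 0.085, 0.32, 0.84, 0, 0, 0, 0, 0.085, 0.32, 0.84, 0, 0, 0, 0, 0.085, 0.24, 0.6, 0, 0, 0, 0, 0.085, 0.1, 0.306, 0, 0, 0, 0, 0.085, 0, 0, 0.9, 0, 0, 0, 0.085, 0, 0, 0.9, 0, 0, 0, 0.085, 0, 0, 0.9, 0, 0, 0, 0.085, 0, 0, 0.6, 0, 0, 0, 0.085, 0, 0, 0.4, 0, 0, 0, 0.085, 0, 0, 0.16, 0, 0, 0, 0.085, 0, 0, 0, 0, 0, 0, 0.085]'
```

```text
(array([ 0.52126812, -0.27948502]), np.float64(0.03742376783535724), np.float64(0.0001933493504821683))
(array([ 0.52069368, -0.28069137]), np.float64(0.03816765456976432), np.float64(0.0003063986774414755))
time_s: 12.6
tool_pos: [0.4998, 0.2843, 0.0775]
ee_rot: [-0.001, 0.0, 1.0, -0.001]
wrist_force: [0.1, 0.1, -0.2]
finger_gap: 0.0852
grip_force: 0.0
```

In the tool's units: -0.0015 m is -0.03, -0.045 m is -0.9.

```bash
python3 jog.py '[-0.03, 0, -0.11, 0, 0, 0, 0.085, 0, 0, 0, 0, 0, 0, 0.07, 0, 0, 0, 0, 0, 0, 0.064, 0, 0, 0, 0, 0, 0, 0.05, 0, 0, 0, 0, 0, 0, 0.05, 0, 0, 0, 0, 0, 0, 0.05, 0, 0, 0, 0, 0, 0, 0.05, 0, 0, -0.1, 0, 0, 0, 0.05, 0, 0, -0.3, 0, 0, 0, 0.05, 0, 0, -0.6, 0, 0, 0, 0.05, 0, 0, -0.9, 0, 0, 0, 0.05, 0, 0, -0.6, 0, 0, 0, 0.05, 0, 0, -0.2, 0, 0, 0, 0.05, 0, 0, 0, 0, 0, 0, 0.05, 0, 0, 0, 0, 0, 0, 0.05]' 40
```

```text
time_s: 14.1
tool_pos: [0.501, 0.2846, 0.218]
ee_rot: [-0.001, -0.0, 1.0, -0.0]
wrist_force: [-0.6, 0.5, -1.6]
finger_gap: 0.0569
grip_force: 43.3
```

```bash
python3 jog.py '[0, -0.3, 0, 0, 0, 0, 0.05, 0, -0.6, 0, 0, 0, 0, 0.05, -0.04, -0.9, 0, 0, 0, 0, 0.05, -0.04, -0.9, 0, 0, 0, 0, 0.05, -0.04, -0.9, 0, 0, 0, 0, 0.05, -0.04, -0.9, 0, 0, 0, 0, 0.05, -0.04, -0.9, 0, 0, 0, 0, 0.05, -0.04, -0.9, 0, 0, 0, 0, 0.05, -0.04, -0.9, 0, 0, 0, 0, 0.05, -0.04, -0.9, 0, 0, 0, 0, 0.05, -0.04, -0.9, 0, 0, 0, 0, 0.05, -0.04, -0.9, 0, 0, 0, 0, 0.05, 0, -0.8, 0, 0, 0, 0, 0.05, 0, -0.4, 0, 0, 0, 0, 0.05, 0, -0.2, 0, 0, 0, 0, 0.05, 0, 0, 0, 0, 0, 0, 0.05, 0, 0, 0.4, 0, 0, 0, 0.05, 0, 0, 0.2, 0, 0, 0, 0.05, 0, 0, 0, 0, 0, 0, 0.05, 0, 0, 0, 0, 0, 0, 0.05]'
python3 - <<'E'
from h import *
a=robot.get_image("side");b=robot.get_image("scene")
cv2.imwrite("pics/side2.png",a);cv2.imwrite("pics/scene2.png",b)
cv2.imwrite("pics/n.png",np.hstack([cv2.resize(a[230:380,360:510],(400,400)),cv2.resize(b[190:340,110:260],(400,400))]))
E
```

```text
time_s: 16.1
tool_pos: [0.522, -0.2793, 0.1895]
ee_rot: [-0.0, -0.001, 1.0, 0.0]
wrist_force: [0.9, -0.1, -0.7]
finger_gap: 0.0573
grip_force: 43.3
```

View pics/n.png

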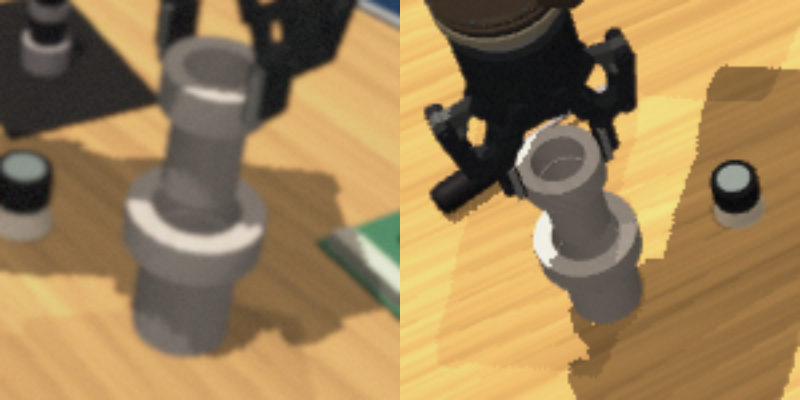

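The middle cup is held over the large cup. Its rim centre is at about (560,160) in the scene half and (209,66) in the side half. I'll cast both and compare them with the large cup.

```bash
python3 - <<'E'
from h import *
for n,u in(("scene",(110+160/2.667-.3,190+160/2.667-.3)),("side",(360+209/2.667-.3,230+66/2.667-.3))):
    c=robot.calibration(n);print(n,cast(c,[u],.1865))
    h=cv2.cvtColor(cv2.imread(f"pics/{n}2.png"),cv2.COLOR_BGR2HSV)
    m=((h[...,1]<70)&(h[...,2]>65)).astype(np.uint8)
    x0,y0=(110,190) if n=="scene" else (360,230)
    print(m[int(u[1])-14:int(u[1])+16:3,int(u[0])-22:int(u[0])+23])
E
```

```text
scene [[ 0.52567866 -0.2791515 ]]
[[0 0 0 0 0 0 0 0 0 0 0 0 0 0 0 0 0 0 0 0 1 1 1 0 0 0 0 0 0 0 0 0 0 0 0 0
  0 0 0 0 0 0 0 0 0]
 [0 0 0 0 0 0 0 0 0 0 0 0 0 0 0 1 1 1 1 1 1 1 1 1 1 1 1 1 1 1 1 0 0 0 0 0
  0 1 0 1 0 0 0 0 0]
 [0 0 0 0 0 0 0 0 0 0 0 1 1 1 1 1 1 1 1 1 1 1 1 1 1 1 1 1 1 1 1 1 1 1 1 1
  0 0 1 1 1 0 0 0 0]
 [0 0 0 0 0 0 0 0 0 1 1 1 1 1 1 1 1 1 1 1 1 1 1 1 1 1 1 1 1 1 1 1 1 1 1 1
  1 1 0 1 1 1 0 0 0]
 [0 0 0 0 0 0 0 1 1 1 1 1 1 1 1 1 1 1 1 1 1 1 1 1 1 1 1 1 1 1 1 1 1 1 1 1
  1 1 0 0 1 1 0 0 0]
 [0 0 0 0 0 0 1 1 1 1 1 1 1 1 1 1 1 1 1 1 1 1 1 1 1 1 1 1 1 1 1 1 1 1 1 1
  1 1 1 0 0 0 0 0 0]
 [0 0 0 0 0 1 0 1 1 1 1 1 1 1 1 1 1 1 1 1 1 1 1 1 1 1 1 1 1 1 1 1 1 1 1 1
  1 1 1 1 0 0 0 0 0]
 [0 0 0 0 1 1 1 0 1 1 1 1 1 1 1 1 1 1 1 1 1 1 1 1 1 1 1 1 1 1 1 1 1 1 1 1
  1 1 1 1 0 0 0 0 0]
 [0 0 0 0 0 0 1 1 0 1 1 1 1 1 1 1 1 1 1 1 1 1 1 1 1 1 1 1 1 1 1 1 1 1 1 1
  1 1 1 0 0 0 0 0 0]
 [0 0 0 0 0 0 0 1 1 0 0 1 1 1 1 1 1 1 1 1 1 1 1 1 1 1 1 1 1 1 1 1 1 1 1 1
  1 1 1 1 1 1 0 0 0]]
side [[ 0.51554324 -0.27921614]]
[[0 0 0 0 1 0 0 0 0 0 0 0 0 0 0 0 0 0 0 0 0 0 0 0 0 0 0 0 0 0 0 0 0 0 0 0
  0 0 0 
[... 168 characters left out ...]
1 1 1 1 1 1 0
  0 0 0 0 0 0 0 0 0]
 [0 0 0 0 1 1 1 1 1 1 1 1 1 1 1 1 1 1 1 1 1 1 1 1 1 1 1 1 1 1 1 1 1 1 1 1
  1 1 1 1 0 0 0 0 0]
 [0 0 0 0 0 1 1 1 1 1 1 1 1 1 1 1 1 1 1 1 1 1 1 1 1 1 1 1 1 1 1 1 1 1 1 1
  1 1 1 1 0 0 0 0 0]
 [0 0 0 0 0 1 1 1 1 1 1 1 1 1 1 1 1 1 1 1 1 1 1 1 1 1 1 1 1 1 1 1 1 1 1 1
  1 1 0 1 0 0 0 0 0]
 [0 0 0 0 0 1 1 1 1 1 1 1 1 1 1 1 1 1 1 1 1 1 1 1 1 1 1 1 1 1 1 1 1 1 1 1
  1 1 1 1 1 1 0 0 0]
 [0 0 0 0 0 1 1 1 1 1 1 1 1 1 1 1 1 1 1 1 1 1 1 1 1 1 1 1 1 1 1 1 1 1 1 1
  1 1 1 1 1 1 0 0 0]
 [0 0 0 0 1 1 1 1 1 1 1 1 1 1 1 1 1 1 1 1 1 1 1 1 1 1 1 1 1 1 1 1 1 1 1 1
  1 1 1 1 1 1 0 0 0]
 [0 0 0 1 1 1 1 1 1 1 1 1 1 1 1 1 1 1 1 1 1 1 1 1 1 1 1 1 1 1 1 1 1 1 1 1
  1 1 1 1 1 0 0 0 0]]
```

```bash
python3 - <<'E'
from h import *
A={};
for n,u in(("scene",(169.7,249.7)),("side",(438.1,254.4))):
    A[n]=[cast(robot.calibration(n),[u],z)[0] for z in(.165,.17,.175,.18,.1865,.192)]
for z,a,b in zip((.165,.17,.175,.18,.1865,.192),A["scene"],A["side"]): print(z,a,b)
o=robot.get_obs();print(o["tool_pos"],o["finger_gap"])
E
```

```text
0.165 [ 0.50921974 -0.2773922 ] [ 0.53937509 -0.25816395]
0.17 [ 0.51305269 -0.27780003] [ 0.5338605  -0.26304663]
0.175 [ 0.51688563 -0.27820786] [ 0.52834592 -0.26792931]
0.18 [ 0.52071858 -0.27861568] [ 0.52283134 -0.27281199]
0.1865 [ 0.52570141 -0.27914586] [ 0.51566238 -0.27915948]
0.192 [ 0.52991765 -0.27959447] [ 0.50959634 -0.28453042]
[ 0.5220781  -0.27978567  0.18996475] 0.05718711227502177
```

The triangulated rim centre is about (.522,-.278), within tolerance of the large cup's (.521,-.280). I'll lower in steps and watch the force.

In the tool's units: 0.001 m is 0.02, -0.0005 m is -0.01.

```bash
python3 jog.py '[0.02, -0.01, 0.12, 0, 0, 0, 0.05, 0, 0, 0.12, 0, 0, 0, 0.05, 0, 0, 0.08, 0, 0, 0, 0.05, 0, 0, 0.06, 0, 0, 0, 0.05, 0, 0, 0.06, 0, 0, 0, 0.05, 0, 0, 0, 0, 0, 0, 0.05]'|egrep 'pos|wrist'
python3 jog.py '[0, 0, 0.06, 0, 0, 0, 0.05, 0, 0, 0.06, 0, 0, 0, 0.05, 0, 0, 0.06, 0, 0, 0, 0.05, 0, 0, 0, 0, 0, 0, 0.05]'|egrep 'pos|wrist'
```

```text
tool_pos: [0.5206, -0.2806, 0.1668]
wrist_force: [0.5, 0.2, -1.4]
tool_pos: [0.5206, -0.2805, 0.1578]
wrist_force: [-0.4, -0.7, -1.3]
```

In the tool's units: 0.008 m is 0.16, 0.006 m is 0.12.

```bash
python3 jog.py '[0, 0, 0.16, 0, 0, 0, 0.05, 0, 0, 0.16, 0, 0, 0, 0.05, 0, 0, 0.12, 0, 0, 0, 0.05, 0, 0, 0, 0, 0, 0, 0.05]'|egrep 'pos|wrist'
python3 jog.py '[0, 0, 0.12, 0, 0, 0, 0.05, 0, 0, 0.08, 0, 0, 0, 0.05, 0, 0, 0, 0, 0, 0, 0.05]'|egrep 'pos|wrist'
```

```text
tool_pos: [0.5204, -0.2804, 0.1351]
wrist_force: [-0.4, -0.5, -1.8]
tool_pos: [0.5205, -0.2805, 0.1257]
wrist_force: [-0.5, -0.2, -1.0]
```

No contact so far. It should be home at about .119.

In the tool's units: 0.002 m is 0.04, 0.001 m is 0.02.

```bash
python3 jog.py '[0, 0, 0.04, 0, 0, 0, 0.05, 0, 0, 0.02, 0, 0, 0, 0.05, 0, 0, 0.02, 0, 0, 0, 0.05, 0, 0, 0, 0, 0, 0, 0.05]'|egrep 'pos|wrist'
python3 jog.py '[0, 0, 0.02, 0, 0, 0, 0.05, 0, 0, 0, 0, 0, 0, 0.05]'|egrep 'pos|wrist'
python3 jog.py '[0, 0, 0.02, 0, 0, 0, 0.05, 0, 0, 0, 0, 0, 0, 0.05]'|egrep 'pos|wrist'
python3 jog.py '[0, 0, 0.01, 0, 0, 0, 0.05, 0, 0, 0, 0, 0, 0, 0.05]'|egrep 'pos|wrist'
```

```text
tool_pos: [0.5207, -0.2806, 0.1222]
wrist_force: [0.8, 0.1, -1.4]
tool_pos: [0.521, -0.2809, 0.1219]
wrist_force: [-1.1, 1.2, 3.9]
tool_pos: [0.5213, -0.2813, 0.1218]
wrist_force: [-2.2, -0.7, 12.4]
tool_pos: [0.5214, -0.2815, 0.1217]
wrist_force: [-3.5, -0.2, 16.3]
```

Contact came 3 mm higher than expected, which fits the rim measuring 3 mm lower in the grip. I'll release and verify.

```bash
python3 jog.py '[0, 0, -0.036, 0, 0, 0, 0.058, 0, 0, 0, 0, 0, 0, 0.06, 0, 0, 0, 0, 0, 0, 0.064, 0, 0, 0, 0, 0, 0, 0.072, 0, 0, 0, 0, 0, 0, 0.085, 0, 0, 0, 0, 0, 0, 0.085, 0, 0, -0.2, 0, 0, 0, 0.085, 0, 0, -0.6, 0, 0, 0, 0.085, 0, 0, -0.9, 0, 0, 0, 0.085, 0.2, 0.8, -0.4, 0, 0, 0, 0.085, 0.26, 0.9, 0, 0, 0, 0, 0.085, 0.26, 0.9, 0, 0, 0, 0, 0.085, 0.26, 0.9, 0, 0, 0, 0, 0.085, 0.26, 0.9, 0, 0, 0, 0, 0.085, 0.24, 0.8, 0, 0, 0, 0, 0.085, 0.1, 0.36, 0, 0, 0, 0, 0.085, 0, 0, 0, 0, 0, 0, 0.085, 0, 0, 0, 0, 0, 0, 0.085]'
python3 - <<'E'
from h import *
a=robot.get_image("side");b=robot.get_image("scene")
cv2.imwrite("pics/side3.png",a);cv2.imwrite("pics/scene3.png",b)
for n,im,vm,xy in(("scene",b,185,(178,266)),("side",a,130,(433,290))):
    for z in(.116,.12,.125): print(n,z,rim(im,robot.calibration(n),xy,30,z,vm))
cv2.imwrite("pics/n2.png",np.hstack([cv2.resize(a[250:370,370:490],(400,400)),cv2.resize(b[210:330,120:240],(400,400))]))
E
```

```text
time_s: 20.7
tool_pos: [0.442, -0.0027, 0.2272]
ee_rot: [0.001, -0.001, 1.0, -0.0]
wrist_force: [-0.1, -0.0, -0.6]
finger_gap: 0.0851
grip_force: 0.0
scene 0.116 (array([ 0.53448315, -0.28126233]), np.float64(0.03891747527755897), np.float64(0.0022710229349559453))
scene 0.12 (array([ 0.53729026, -0.28155613]), np.float64(0.038756885093303356), np.float64(0.0022616517208940237))
scene 0.125 (array([ 0.54079914, -0.28192338]), np.float64(0.03855614736298516), np.float64(0.0022499377033165695))
side 0.116 (array([ 0.50691599, -0.29277833]), np.float64(0.04248838629053671), np.float64(0.004008577171351899))
side 0.12 (array([ 0.50315887, -0.29606048]), np.float64(0.0421668850087271), np.float64(0.003978245054476295))
side 0.125 (array([ 0.49846246, -0.30016316]), np.float64(0.04176500840646739), np.float64(0.0039403299083818075))
```

View pics/n2.png

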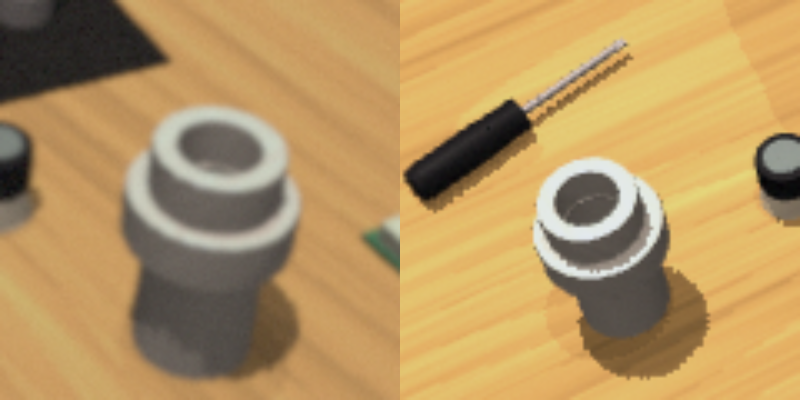

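The middle cup sits home and upright on the large one. Its rim centre is at about (586,199) in the scene half and (220,149) in the side half. I'll compute that position and grasp the small cup.

```bash
python3 - <<'E'
from h import *
for n,u in(("scene",(120+186.5/3.333-.35,210+199.5/3.333-.35)),("side",(370+220/3.333-.35,250+149.5/3.333-.35))):
    c=robot.calibration(n);print(n,cast(c,[u],.116),rim(cv2.imread(f"pics/{n}0.png"),c,(285,203) if n=="scene" else (290,248),40,.074,185 if n=="scene" else 135)[0])
E
python3 jog.py '[0.024, 0, 0.4, 0, 0, 0, 0.07, 0, 0, 0.8, 0, 0, 0, 0.07, 0, 0, 0.8, 0, 0, 0, 0.07, 0, 0, 0.5, 0, 0, 0, 0.07, 0, 0, 0.3, 0, 0, 0, 0.07, 0, 0, 0.12, 0, 0, 0, 0.07, 0, 0, 0, 0, 0, 0, 0.07, 0, 0, 0, 0, 0, 0, 0.07]' 30
```

```text
scene [[ 0.5213116  -0.28094122]] [ 0.43944149 -0.00269861]
side [[ 0.51988508 -0.28243994]] [ 0.44195107 -0.00274318]
time_s: 21.6
tool_pos: [0.4409, -0.0031, 0.0811]
ee_rot: [0.0, 0.0, 1.0, -0.0]
wrist_force: [0.2, -0.1, -0.0]
finger_gap: 0.07
grip_force: 0.0
```

```bash
python3 jog.py '[0, 0, 0, 0, 0, 0, 0.055, 0, 0, 0, 0, 0, 0, 0.04, 0, 0, 0, 0, 0, 0, 0.04, 0, 0, 0, 0, 0, 0, 0.04, 0, 0, 0, 0, 0, 0, 0.04, 0, 0, -0.1, 0, 0, 0, 0.04, 0, 0, -0.4, 0, 0, 0, 0.04, 0, 0, -0.8, 0, 0, 0, 0.04, 0, 0, -0.9, 0, 0, 0, 0.04, 0, 0, -0.6, 0, 0, 0, 0.04, 0, 0, -0.2, 0, 0, 0, 0.04, 0, 0, 0, 0, 0, 0, 0.04]' 40
python3 jog.py '[-0.1, -0.36, 0, 0, 0, 0, 0.04, -0.24, -0.8, 0, 0, 0, 0, 0.04, -0.26, -0.88, 0, 0, 0, 0, 0.04, -0.26, -0.88, 0, 0, 0, 0, 0.04, -0.26, -0.88, 0, 0, 0, 0, 0.04, -0.24, -0.88, 0, 0, 0, 0, 0.04, -0.16, -0.6, 0, 0, 0, 0, 0.04, -0.08, -0.288, 0, 0, 0, 0, 0.04, 0, 0, 0, 0, 0, 0, 0.04, 0, 0, 0, 0, 0, 0, 0.04]'
python3 - <<'E'
from h import *
a=robot.get_image("side");b=robot.get_image("scene")
cv2.imwrite("pics/side4.png",a);cv2.imwrite("pics/scene4.png",b)
cv2.imwrite("pics/s.png",np.hstack([cv2.resize(a[210:360,360:510],(400,400)),cv2.resize(b[190:340,110:260],(400,400))]))
E
```

```text
time_s: 22.8
tool_pos: [0.4406, -0.0026, 0.2316]
ee_rot: [0.001, -0.0, 1.0, -0.0]
wrist_force: [-0.0, 2.0, -1.7]
finger_gap: 0.0453
grip_force: 41.4
time_s: 23.8
tool_pos: [0.52, -0.28, 0.2294]
ee_rot: [-0.001, -0.0, 1.0, 0.001]
wrist_force: [0.1, 1.1, -0.1]
finger_gap: 0.0454
grip_force: 41.4
```

View pics/s.png

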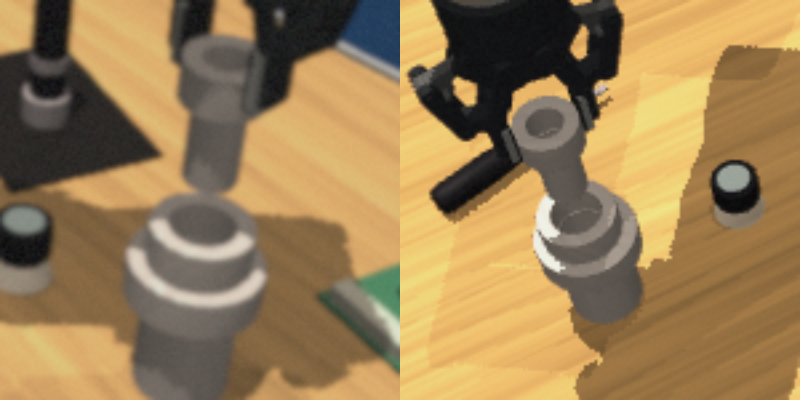

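The small cup is held upright above the nest, with its rim centre at about (546,125) in the scene half and (217,58) in the side half. I'll do a quick cast check.

```bash
python3 - <<'E'
from h import *
for z in(.214,.22,.224):
  print(z,*[cast(robot.calibration(n),[u],z)[0].round(4) for n,u in(("scene",(164.4,236.6)),("side",(441.1,231.4)))])
print(robot.get_obs()["tool_pos"])
E
```

```text
0.214 [ 0.5148 -0.2789] [ 0.5273 -0.2678]
0.22 [ 0.5196 -0.2794] [ 0.5201 -0.2742]
0.224 [ 0.5228 -0.2797] [ 0.5153 -0.2785]
[ 0.52023999 -0.27957991  0.23023288]
```

It is consistent, so I'll insert with a small correction.

```bash
python3 jog.py '[-0.012, -0.036, 0.16, 0, 0, 0, 0.04, 0, 0, 0.16, 0, 0, 0, 0.04, 0, 0, 0.08, 0, 0, 0, 0.04, 0, 0, 0.06, 0, 0, 0, 0.04, 0, 0, 0.06, 0, 0, 0, 0.04, 0, 0, 0.06, 0, 0, 0, 0.04, 0, 0, 0, 0, 0, 0, 0.04]'|egrep 'pos|wrist'
python3 jog.py '[0, 0, 0.06, 0, 0, 0, 0.04, 0, 0, 0.06, 0, 0, 0, 0.04, 0, 0, 0.06, 0, 0, 0, 0.04, 0, 0, 0.06, 0, 0, 0, 0.04, 0, 0, 0, 0, 0, 0, 0.04]'|egrep 'pos|wrist'
```

```text
tool_pos: [0.521, -0.2828, 0.2012]
wrist_force: [-0.2, 0.0, -0.7]
tool_pos: [0.521, -0.2827, 0.189]
wrist_force: [0.5, 0.7, -1.2]
```

Careful with the scale: shifts go in shares of 50 mm and turns go in units of 0.1 rad. That gives: 0.008 m is 0.16, 0.007 m is 0.14.

```bash
python3 jog.py '[0, 0, 0.12, 0, 0, 0, 0.04, 0, 0, 0.16, 0, 0, 0, 0.04, 0, 0, 0.14, 0, 0, 0, 0.04, 0, 0, 0, 0, 0, 0, 0.04]'|egrep 'pos|wrist'
python3 jog.py '[0, 0, 0.12, 0, 0, 0, 0.04, 0, 0, 0.12, 0, 0, 0, 0.04, 0, 0, 0, 0, 0, 0, 0.04]'|egrep 'pos|wrist'
```

```text
tool_pos: [0.5207, -0.2826, 0.1672]
wrist_force: [-0.2, -0.1, -1.3]
tool_pos: [0.5209, -0.2827, 0.1557]
wrist_force: [-0.2, -0.2, -0.6]
```

In the tool's units: 0.002 m is 0.04, 0.0015 m is 0.03.

```bash
python3 jog.py '[0, 0, 0.04, 0, 0, 0, 0.04, 0, 0, 0.03, 0, 0, 0, 0.04, 0, 0, 0, 0, 0, 0, 0.04]'|egrep 'pos|wrist'
python3 jog.py '[0, 0, 0.02, 0, 0, 0, 0.04, 0, 0, 0, 0, 0, 0, 0.04]'|egrep 'pos|wrist'
python3 jog.py '[0, 0, 0.02, 0, 0, 0, 0.04, 0, 0, 0, 0, 0, 0, 0.04]'|egrep 'pos|wrist'
python3 jog.py '[0, 0, 0.02, 0, 0, 0, 0.04, 0, 0, 0, 0, 0, 0, 0.04]'|egrep 'pos|wrist'
```

```text
tool_pos: [0.5211, -0.2828, 0.153]
wrist_force: [-0.1, 0.2, 0.1]
tool_pos: [0.5211, -0.2828, 0.1521]
wrist_force: [0.7, 1.0, -0.7]
tool_pos: [0.5211, -0.2828, 0.151]
wrist_force: [-0.6, 0.5, -0.8]
tool_pos: [0.5211, -0.2828, 0.15]
wrist_force: [-0.7, 0.5, -1.1]
```

In the tool's units: 0.001 m is 0.02.

```bash
python3 jog.py '[0, 0, 0.02, 0, 0, 0, 0.04, 0, 0, 0, 0, 0, 0, 0.04]'|egrep 'pos|wrist'
python3 jog.py '[0, 0, 0.02, 0, 0, 0, 0.04, 0, 0, 0, 0, 0, 0, 0.04]'|egrep 'pos|wrist'
```

```text
tool_pos: [0.5211, -0.2828, 0.149]
wrist_force: [-0.4, 1.3, -1.1]
tool_pos: [0.5211, -0.2828, 0.148]
wrist_force: [0.1, 0.8, -0.4]
```

```bash
python3 jog.py '[0, 0, 0.016, 0, 0, 0, 0.04, 0, 0, 0, 0, 0, 0, 0.04]'|egrep 'pos|wrist'
python3 jog.py '[0, 0, 0.014, 0, 0, 0, 0.04, 0, 0, 0, 0, 0, 0, 0.04]'|egrep 'pos|wrist'
```

```text
tool_pos: [0.5212, -0.2828, 0.1477]
wrist_force: [-2.3, 1.3, 4.4]
tool_pos: [0.5213, -0.2829, 0.1477]
wrist_force: [-2.0, 2.3, 10.5]
```

Contact came at .1477 against .147 expected, so the whole stack is home. I'll release, retreat and check by measurement.

In the tool's units: -0.045 m is -0.9, 0.045 m is 0.9.

```bash
python3 jog.py '[0, 0, -0.014, 0, 0, 0, 0.047, 0, 0, 0, 0, 0, 0, 0.049, 0, 0, 0, 0, 0, 0, 0.053, 0, 0, 0, 0, 0, 0, 0.065, 0, 0, 0, 0, 0, 0, 0.085, 0, 0, 0, 0, 0, 0, 0.085, 0, 0, -0.2, 0, 0, 0, 0.085, 0, 0, -0.6, 0, 0, 0, 0.085, 0, 0, -0.9, 0, 0, 0, 0.085, 0, 0, -0.9, 0, 0, 0, 0.085, 0, 0.9, 0, 0, 0, 0, 0.085, 0, 0.9, 0, 0, 0, 0, 0.085, 0, 0.9, 0, 0, 0, 0, 0.085, 0, 0.9, 0, 0, 0, 0, 0.085, 0, 0.9, 0, 0, 0, 0, 0.085, 0, 0.9, 0, 0, 0, 0, 0.085, 0, 0.9, 0, 0, 0, 0, 0.085, 0, 0.9, 0, 0, 0, 0, 0.085, 0, 0, 0, 0, 0, 0, 0.085, 0, 0, 0, 0, 0, 0, 0.085]'
python3 - <<'E'
from h import *
for n,vm,xy in(("scene",185,(175,262)),("side",130,(437,280))):
    im=robot.get_image(n);c=robot.calibration(n);E=c["extrinsics"];F=np.diag([1,-1,-1.])
    h=cv2.cvtColor(im,cv2.COLOR_BGR2HSV)
    m=((h[...,1]<60)&(h[...,2]>vm)).astype(np.uint8)
    w=45;x,y=xy;k=np.zeros_like(m);k[y-w:y+w,x-w:x+w]=m[y-w:y+w,x-w:x+w]
    cs,hi=cv2.findContours(k,cv2.RETR_CCOMP,cv2.CHAIN_APPROX_NONE)
    for q,g in zip(cs,hi[0]):
        if cv2.contourArea(q)>60:
            for z in(.14,): print(n,"hole" if g[3]>=0 else "outer",cv2.contourArea(q),circ(cast(c,q.reshape(-1,2),z)))
    # rim circles as predicted: share of bright pixels on mid-annulus circle, per height offset
    for nm,r,z0 in(("S",.018,.14),("M",.0265,.116),("L",.0345,.09)):
        s=[]
        for dz in(-.006,-.003,0,.003,.006):
            t=np.linspace(0,6.28,90);P=np.c_[.5208+r*np.cos(t),-.281+r*np.sin(t),t*0+z0+dz]
            u=cv2.projectPoints(P,cv2.Rodrigues(F@E[:3,:3])[0],F@E[:3,3],c["intrinsics"],c["D"])[0].reshape(-1,2).round().astype(int)
            s.append(round(float(m[u[:,1],u[:,0]].mean()),2))
        print(n,nm,s)
    mm=(im.max(2)<95).astype(np.uint8)
E
```

```text
time_s: 29.5
tool_pos: [0.5209, 0.078, 0.2779]
ee_rot: [0.0, -0.001, 1.0, -0.0]
wrist_force: [-0.0, 0.3, -0.5]
finger_gap: 0.0851
grip_force: 0.0
scene outer 84.0 (array([ 0.55832743, -0.27827163]), np.float64(0.027869661752992252), np.float64(0.005473778447520438))
scene outer 339.0 (array([ 0.5196014 , -0.28317127]), np.float64(0.021668959115601433), np.float64(0.0005967278439980381))
scene hole 145.0 (array([ 0.51974072, -0.28326085]), np.float64(0.014272462405504848), np.float64(0.000673329530610842))
scene S [0.61, 0.98, 1.0, 1.0, 0.91]
scene M [0.41, 0.5, 0.48, 0.5, 0.44]
scene L [0.6, 0.77, 0.63, 0.62, 0.57]
side outer 557.5 (array([ 0.47562529, -0.31865179]), np.float64(0.02949681547572251), np.float64(0.01004500572354698))
side outer 474.0 (array([ 0.52300416, -0.28279502]), np.float64(0.022380397460719122), np.float64(0.0006426168267431646))
side hole 143.5 (array([ 0.52356015, -0.28217325]), np.float64(0.012361610453877719), np.float64(0.0005707325382333431))
side S [0.43, 0.93, 1.0, 0.96, 0.57]
side M [0.43, 0.78, 0.78, 0.63, 0.38]
side L [0.39, 0.67, 0.74, 0.73, 0.68]
```

Both views put the small cup's rim at z ≈ 0.14, centred on the nest, so everything is home and the arm is clear.

```bash
python3 -c "
from rig import robot
print(robot.sign_off())"
```

```text
the job is handed in; nothing more can be done
None
```

I've handed the job in: the microscope stands upright on the mat, and the middle and small cups are nested home in the large cup, which stayed where it stood; contact heights and both cameras agree, and it took about 30 s.

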